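Knock a lens blank out of its nest and complete the pair

ROBOT

A 7-joint arm with a two-finger parallel gripper is mounted at the origin on a cart in front of the work surface, level with it; the furniture and walls round the work are solid. World frame = base frame: x ahead of the robot, y to its left, z up, the work surface at z = 0. Lengths are in m, angles in rad, forces in N, time in s.
With the tool pointing down it reaches from about 0.4 to 0.85 m from the base axis. Payload 10.4 kg.
Tool frame: the origin (TCP) lies at the very end of the fingers, on their centre line; the grasp point (between the pads) lies 19 mm behind it; z points along the fingers, y is the line along which they close (so a half turn about z gives the same grasp; the last joint's range is limited). The gripper opens to 87 mm and grips with 3 to 60 N. Pads are 19 mm wide; open, the fingers measure 117 mm over their backs; the gripper's body (75 mm by 190 mm) begins 51 mm behind the grasp point.
Start: joints at [1.112, 0.332, -0.065, 1.46, 0.022, 1.35, -0.088], TCP at [0.264, -0.567, 0.223] pointing down, gripper open.
Joint ranges: [-2.6, 2.6], [-0.5, 2.12], [-1.47, 1.34], [0.16, 2.42], [-1.27, 4.41], [0.06, 2.06], [-2.6, 2.6]. Speed limits (rad/s): [2.22, 2.22, 2.79, 2.79, 3.14, 3.14, 3.14].

INTERFACE

Orientations are given as a unit quaternion [x, y, z, w].
In Python, from bench import read_state, cams, workorder gives the robot as it stands.
- The arm moves only by the shell command python3 -m crank 'ROWS' [FORCE]. ROWS is text: rows parted by semicolons, each of 5 numbers parted by spaces: the shift along the tool's x, y, z scaled (see below), then the turn about the tool's z scaled (see below), then the opening, from -1 (shut) to 1 (fully open). In form: dx dy dz yaw jaw; .... A call has 1 to 10 rows; each row shifts and turns the commanded pose from where the row before left it, along the tool's axes as they then stand; what a row does not reach is not made up. The controller multiplies each number of a shift by 200 mm and each number of a turn by 90 degrees. A row lasts 1/10 s, in which the tool goes at most 50 mm and 8.59 degrees, less where a joint would pass 70% of its speed; a pose out of reach is approached as far as the arm can. A call with a number of a shift or a turn outside -1 to 1 is refused whole. A call with a gripper value outside its range is refused whole. The fingers move at their own pace and stop on an object; FORCE is the grip in N (left out, the last holds). Time passes only in rows, so rows that do not move let the fingers close. It gives the time, the measured TCP pose, the force, the opening and the grip force at its end, in the units of the state.
- read_state(): the state, without advancing time (a new reading comes with each control period).
- cams.camera(name): name is "side" or "top" or "wrist"; returns a dict with "img" (384x512x3 uint8, blue, green, red), "K" (3x3 intrinsics, pixels), "xyz" and "attitude" of the camera in the world; the wrist camera has in their place "mount" (4x4, takes a point from camera to tool coordinates, whose origin is the TCP and whose axes are the flange's). Camera axes: x right, y down, z forward; pixel columns grow to the right and rows downward; lengths in m; the calibration is good to about 2 mm. A picture is of the moment at which its call begins: read the wrist's pose just before it. There is no depth.
- workorder.close_job(): hands the job in; it is judged then, once.
The state is a dict: "time": time; "joint_positions": joint angles; "joint_vel": joint speeds; "joint_torque": joint torques, N m; "ee_pos": TCP position; "eef_rot": TCP orientation; "ft_force": force on the tool from outside, world axes, zero at the start; "torque": the same for the moment, N m; "width": finger opening in m; "grip_force": force on a finger pad.
Only numpy, scipy, OpenCV 4.12 (cv2) and the standard library are available. Lean on these libraries where they do the work, as an engineer would, in place of code of your own. Each camera call takes 0.05 s, during which the arm holds its last target. There are 200 camera calls.

TASK

A lens blank sits flush in the nest of the knock-out stand, where it cannot be gripped. Pull the straight knock-out bar up out of its cup in the tool rack, knock the stand's stiff ejector pin fully down with the bar's nose (never with the gripper or arm), and stand the bar back in the empty cup. Then take the raised lens by its rim and lay it gently, flat, in the empty compartment of the job tray, leaving the other lens and the bottles where they are.

Things in the scene. Friction and masses are not known exactly. Their poses are not given: they have to be found in the camera images.
- tool_rack: Fixed rack: dark steel base plate 78 x 214 x 8 mm with three upright aluminium cups in a row along its y axis at y = -70, 0 and +70 mm; each cup has a 50 mm bore, 56 mm outside, its inner floor 10 mm and its rim 78 mm above the rack's origin. Origin: centre of the underside. One cup holds the knock-out bar, the others a spray bottle and a dropper bottle.
- cup0 (a point): Centre of the inner floor of the cup at y = -70 mm of the rack.
- cup1 (a point): Centre of the inner floor of the middle cup.
- cup2 (a point): Centre of the inner floor of the cup at y = +70 mm of the rack.
- knock_bar: Loose knock-out bar, a straight round hand striker 190 mm long, 0.32 kg, standing nose down in one cup: plain off-white nylon nose 34 mm across from 0 to 50 mm, steel shank 18 mm, black ribbed grip 22 mm across from 102 to 180 mm, steel butt cap 26 mm at the top. Origin: centre of the nose's flat end face; z runs along the bar towards the butt.
- spray_bottle: Grey pump spray bottle, 37 mm across, 130 mm tall, standing in another cup. Origin: centre of its foot. Leave alone.
- dropper_bottle: White dropper bottle with a dark pointed cap, 30 mm across, 100 mm tall, in another cup. Origin: centre of its foot. Leave alone.
- knockout_stand: Fixed grey casting 160 x 108 mm, top face 50 mm above its origin (centre of the underside). Its aluminium nest ring (93 mm outside, 70 mm bore, rim 61 mm above the origin) is centred at x = -26 mm, y = 0; the ejector pin stands in a dark boss (42 mm across, its top 66 mm above the origin) at x = +57 mm, y = 0.
- pin_top (a point): Centre of the top of the ejector pin's mushroom head (27 mm across), moving with the pin: 107 mm above the table when up, 83 mm when fully down.
- ejector_pin (a joint): Ejector pin travel: 0 = up, grows as it is pushed down, 0.024 m = fully down. Sprung and stiff (about 7 to 15 N); it stays where it is left. By a rocker it raises a 44 mm round lifter under the lens, so that a fully driven pin leaves the lens underside about 19.5 mm above the nest floor, 8.5 mm clear of the ring's rim.
- nest (a point): Centre of the nest floor, on which the lens lies at the start (50 mm above the stand's origin).
- lens: Loose clear lens blank, round, 65 mm across, about 10 mm thick at the rim, lying in the nest. Origin: centre of its underside.
- job_tray: Fixed shallow grey tray 186 x 146 mm over its rim, 20 mm high, walls 4 mm, floor 4 mm, split by a wall at x = 0 into two compartments 84 (x) x 132 (y) mm; the one at -x holds the other lens, the one at +x is empty. Origin: centre of the underside.
- empty_place (a point): Centre of the floor of the empty compartment (job tray x = +44 mm, y = 0, z = 4 mm).
- other_lens: Second lens blank of the same size, already in the job tray. Leave alone.

How it is judged:
By the outcome, as a careful person would: the job done as asked, in the order asked, and still so for the second after the job is handed in, with the robot touching nothing.
It also fails if it takes over 59 s, if anything falls off the work surface, if the arm or the gripper's body presses on something with over 40 N, if the wrist force passes 120 N, or if a joint passes its speed limit or range.

## Working session

There is one attempt and no reset: what is moved stays moved. The work goes in short steps, Python scripts to look and compute and a shell command to move; the robot and the scene stay as the last step left them, time stands still between calls to the robot, and variables do not carry over. Pictures are saved under pics/ and viewed, at most 15 in all, crops included, and the job is handed in when it is done.

```bash
ls; mkdir -p pics; python3 - <<'E'
from bench import read_state, cams
import cv2,numpy as np
s=read_state();print({k:np.round(v,3).tolist() for k,v in s.items()})
for n in("top","side"):
    c=cams.camera(n);cv2.imwrite(f"pics/{n}0.png",c["img"]);print(n,c["K"],c["xyz"],c["attitude"])
E
```

```text
pics
{'time': 0.0, 'joint_positions': [1.112, 0.333, -0.065, 1.461, 0.022, 1.35, -0.088], 'joint_vel': [0.001, -0.001, -0.001, 0.001, 0.001, -0.0, -0.0], 'joint_torque': [-0.001, -62.326, 0.024, -38.99, -0.061, 0.04, 0.0], 'ee_pos': [0.264, -0.566, 0.222], 'eef_rot': [0.976, 0.216, -0.0, -0.001], 'ft_force': [0.255, 0.348, -0.293], 'torque': [0.039, -0.006, -0.0], 'grip_force': 0.0, 'width': 0.087}
top [[476.83008976   0.         259.07247988]
 [  0.         476.83008976 191.31364533]
 [  0.           0.           1.        ]] [ 0.34533917 -0.1715548   0.97290967] [ 0.72791617 -0.67668818  0.07660936 -0.07976321]
side [[480.78338292   0.         264.58078259]
 [  0.         480.78338292 190.15709155]
 [  0.           0.           1.        ]] [ 0.43114158 -0.83777626  0.63018761] [ 0.8952685  -0.06764311  0.04088255 -0.43846019]
```

View pics/top0.png

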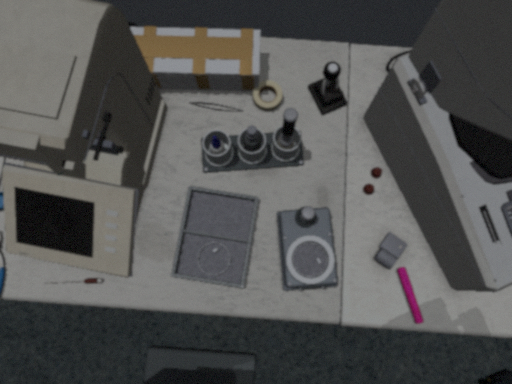

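View pics/side0.png

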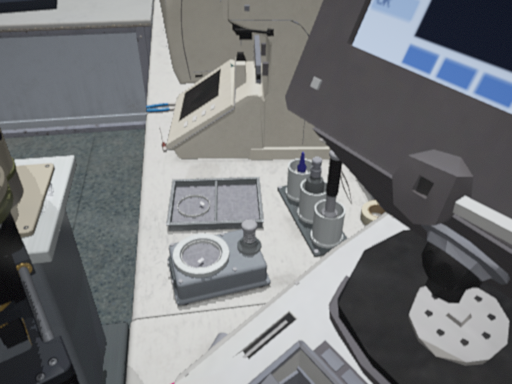

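The top view has the bar in the right-hand cup (butt about 290,117), the stand at (308,250) with its pin at (307,214), and the tray at (217,236). The tray's empty half is the far one, around (222,213). I'll enlarge this area to measure it.

```bash
cat > h.py <<'E'
import numpy as np,cv2
from scipy.spatial.transform import Rotation as R
from bench import read_state,cams
def pose(c,s=None):
    if "mount" in c:
        T=np.eye(4);T[:3,:3]=R.from_quat(s["eef_rot"]).as_matrix();T[:3,3]=s["ee_pos"];T=T@c["mount"]
        return T[:3,:3],T[:3,3]
    return R.from_quat(c["attitude"]).as_matrix(),np.array(c["xyz"])
def w2p(c,P,s=None):
    A,t=pose(c,s);q=(np.atleast_2d(P)-t)@A;q=q@np.array(c["K"]).T;return q[:,:2]/q[:,2:]
def p2w(c,uv,z,s=None):
    A,t=pose(c,s);d=A@np.linalg.inv(c["K"])@np.array([uv[0],uv[1],1.]);return t+d*(z-t[2])/d[2]
E
python3 - <<'E'
from h import *
c=cams.camera("top");i=c["img"]
o=cv2.resize(i[95:300,165:350],None,fx=2.9,fy=2.9,interpolation=cv2.INTER_CUBIC)
o=cv2.convertScaleAbs(o,alpha=1.6)
for k in range(0,185,20):
    cv2.putText(o,str(165+k),(int(k*2.9),10),0,.35,(0,255,255));cv2.line(o,(int(k*2.9),12),(int(k*2.9),18),(0,255,255))
for k in range(5,205,20):cv2.putText(o,str(95+k),(0,int(k*2.9)+4),0,.35,(0,255,255))
cv2.imwrite("pics/crop.png",o)
d=cams.camera("side")
for p in [(.264,-.566,.22),(.5,-.2,0),(.6,-.2,0),(.5,-.1,0)]:print(p,w2p(c,p),w2p(d,p))
E
```

```text
(0.264, -0.566, 0.22) [[516.88353319 374.08897906]] [[ 31.82238795 379.66907498]]
(0.5, -0.2, 0) [[276.58490578 223.05128215]] [[242.55829706 247.09305807]]
(0.6, -0.2, 0) [[279.64088524 176.18070067]] [[295.32292572 241.73149226]]
(0.5, -0.1, 0) [[228.22938034 219.54803709]] [[236.54818931 212.46446499]]
```

View pics/crop.png

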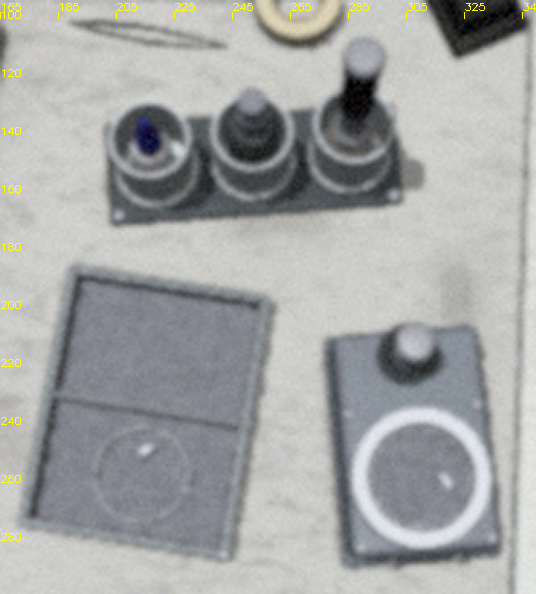

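```bash
cat > fit.py <<'E'
from h import *
from scipy.optimize import differential_evolution as DE
def rect(lx,ly,z,x0=0,y0=0,n=40):
    t=np.linspace(-.5,.5,n);o=np.full(n,.5)
    p=np.vstack([np.c_[t,o],np.c_[t,-o],np.c_[o,t],np.c_[-o,t]])*[lx,ly]+[x0,y0];return np.c_[p,np.full(len(p),z)]
def circ(r,z,x0=0,y0=0,n=60):
    a=np.linspace(0,2*np.pi,n,False);return np.c_[x0+r*np.cos(a),y0+r*np.sin(a),np.full(n,z)]
M=dict(stand=np.vstack([rect(.16,.108,.05),circ(.0465,.061,-.026),circ(.035,.061,-.026),circ(.0135,.107,.057)]),
 tray=np.vstack([rect(.186,.146,.02),rect(.178,.138,.02),rect(.186,.146,0)]),
 rack=np.vstack([rect(.078,.214,.008)]+[circ(r,.078,0,y) for y in(-.07,0,.07) for r in(.025,.028)]))
G0=dict(stand=(315,250),tray=(217,236),rack=(253,150))
def place(m,p):
    c,s=np.cos(p[2]),np.sin(p[2]);return np.c_[m[:,0]*c-m[:,1]*s+p[0],m[:,0]*s+m[:,1]*c+p[1],m[:,2]]
if __name__=="__main__":
    C=[cams.camera(n) for n in("top","side")];G=[]
    for c in C:
        g=cv2.GaussianBlur(cv2.cvtColor(c["img"],6).astype(np.float32),(0,0),.8)
        m=np.hypot(cv2.Sobel(g,5,1,0),cv2.Sobel(g,5,0,1));G.append(cv2.GaussianBlur(np.minimum(m,120),(0,0),1.0))
    def sc(m,p,cs=(0,1)):
        P=place(m,p);return -sum(cv2.remap(G[k],w2p(C[k],P).astype(np.float32)[:,None],None,1).mean() for k in cs)
    im=[c["img"].copy() for c in C]
    for n,m in M.items():
        g=p2w(C[0],G0[n],.03)
        for cs in((0,),(1,),(0,1)):
            r=DE(lambda p:sc(m,p,cs),[(g[0]-.04,g[0]+.04),(g[1]-.04,g[1]+.04),(-.4,.4)],seed=1,popsize=25,tol=1e-6,maxiter=150)
            print(n,cs,r.x.round(4),round(r.fun,1))
        for k in(0,1):
            for u,v in w2p(C[k],place(m,r.x)).round().astype(int):im[k][v,u]=(0,255,0)
    a=cv2.resize(im[0][95:300,165:350],(500,554));b=cv2.resize(im[1][145:315,160:390],(750,554))
    cv2.imwrite("pics/fit.png",cv2.resize(np.hstack([a,b]),(800,355),interpolation=3))
E
python3 fit.py
```

```text
stand (0,) [ 0.451  -0.2606  0.1638] -83.7
stand (1,) [ 0.4486 -0.2605  0.0616] -87.6
stand (0, 1) [ 0.4496 -0.2604  0.1314] -163.5
tray (0,) [ 0.4614 -0.0818 -0.0866] -70.3
tray (1,) [ 0.4604 -0.0772 -0.0863] -107.6
tray (0, 1) [ 0.4608 -0.0799 -0.0897] -172.7
rack (0,) [ 0.6473 -0.1379  0.155 ] -86.5
rack (1,) [ 0.6451 -0.1336  0.1466] -86.6
rack (0, 1) [ 0.6463 -0.1374  0.1491] -170.1
```

View pics/fit.png

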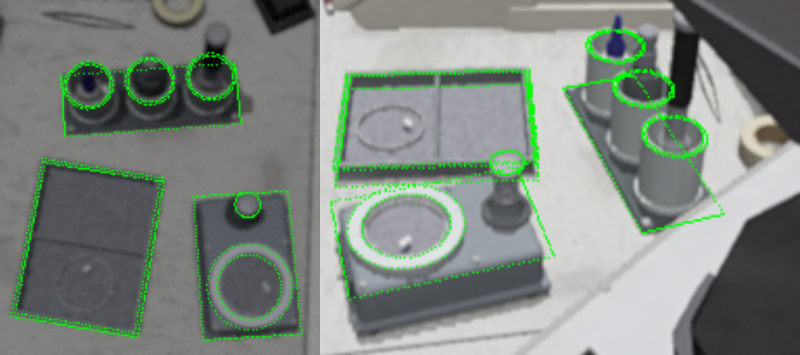

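The overlay fits well. The stand is at about (0.450,-0.260), the tray at (0.461,-0.080) and the rack at (0.646,-0.137). I'll move clear of the machine and turn the wrist.

```bash
python3 -m crank '.12 -.13 -.08 0 1;.12 -.13 -.08 0 1;.12 -.13 -.08 0 1;.12 -.13 -.08 0 1;.12 -.13 -.08 0 1;.12 -.13 -.08 0 1;.12 -.13 -.08 0 1;.12 -.13 -.08 0 1' 50
python3 -m crank '0 0 0 -.0907 1;0 0 0 -.0907 1;0 0 0 -.0907 1;0 0 0 -.0907 1;0 0 0 -.0907 1;0 0 0 -.0907 1;0 0 0 -.0907 1;0 0 0 -.0907 1;0 0 0 -.0907 1;0 0 0 0 1'
cat >> h.py <<'E'
def go(x,y,z,yaw=None):
    """shift to target in tool units (x200mm), turn in 90deg units making tool y point to world angle yaw (mod pi)"""
    s=read_state();A=R.from_quat(s["eef_rot"]).as_matrix();d=A.T@(np.array([x,y,z])-s["ee_pos"])
    a=np.arctan2(A[1,1],A[0,1]);t=0 if yaw is None else -((yaw-a+np.pi/2)%np.pi-np.pi/2)
    print("shift",(d/.2).round(3),"mm",np.linalg.norm(d).round(4)*1e3,"turn",round(t/(np.pi/2),4),"| pos",np.round(s["ee_pos"],4),"tooly",round(a,3),"F",np.round(s["ft_force"],1),"w",round(s["width"],4),"gf",round(s["grip_force"],1),"t",round(s["time"],2))
E
python3 -c "
from h import *
go(.62,-.2066,.33,.149)
c=cams.camera('top')
print(w2p(c,[(.6567,-.2066,.2)]),read_state()['joint_positions'])"
```

```text
time: 1.1
ee_pos: [0.3503, -0.2955, 0.3513]
eef_rot: [0.976, 0.216, 0.0, 0.0]
ft_force: [1.0, -0.4, 0.8]
width: 0.0868
grip_force: 0.0
time: 2.1
ee_pos: [0.3501, -0.2969, 0.3506]
eef_rot: [0.652, 0.758, -0.0, 0.0]
ft_force: [0.6, 0.2, 0.6]
width: 0.0871
grip_force: 0.0
shift [0.245 1.402 0.103] mm 285.4 turn 0.0004 | pos [ 0.3501 -0.2969  0.3506] tooly 0.15 F [0.6 0.2 0.6] w 0.0871 gf 0.0 t 2.1
[[290.83169974 115.58172507]] [ 0.84215416 -0.06365821 -0.22399621  1.64055942 -0.0140652   1.5629701
  0.76304028]
```

```bash
python3 -m crank '.0277 .198 .0316 0 1;.0277 .198 .0316 0 1;.0277 .198 .0316 0 1;.0277 .198 .0316 0 1;.0277 .198 .0316 0 1;.0277 .198 .0316 0 1;.0277 .198 .0316 0 1;.0277 .198 .0316 0 1;0 0 0 0 1;0 0 0 0 1'
python3 -c "
from h import *
s=read_state();c=cams.camera('wrist');i=c['img'].copy()
for p in [(.657,-.2066,.2),(.657,-.2066,.078),(.6463,-.1374,.078)]:
    q=w2p(c,p,s)[0];print(q)
    if (0<=q).all() and q[0]<512 and q[1]<384: cv2.circle(i,tuple(int(v) for v in q),3,(0,255,0),1)
cv2.imwrite('pics/w1.png',i);print(c['K'],c['mount'])
go(.657,-.2066,.141,.149)"
```

```text
time: 3.15
ee_pos: [0.6573, -0.2061, 0.2988]
eef_rot: [0.654, 0.756, -0.0, -0.001]
ft_force: [-0.9, 0.4, 0.1]
width: 0.0872
grip_force: 0.0
[255.22971041 191.95375091]
[255.15679731 162.48311756]
[254.6742515  101.45030819]
[[327.8995881    0.         254.1907466 ]
 [  0.         327.8995881  190.67187596]
 [  0.           0.           1.        ]] [[-2.07028631e-04 -9.58689599e-01 -2.84454231e-01  7.80608947e-02]
 [ 9.99999618e-01  4.31452731e-05 -8.73221240e-04 -8.18853095e-04]
 [ 8.49420976e-04 -2.84454303e-01  9.58689224e-01 -1.62446610e-01]
 [ 0.00000000e+00  0.00000000e+00  0.00000000e+00  1.00000000e+00]]
shift [0.002 0.002 0.794] mm 158.9 turn -0.003 | pos [ 0.6567 -0.207   0.2999] tooly 0.144 F [-0.4  0.3  0.1] w 0.0872 gf 0.0 t 3.2
```

View pics/w1.png

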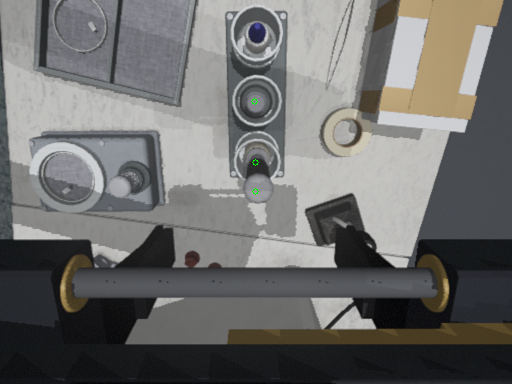

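The wrist view has the bar's butt at (258,188), within 5 px of the prediction, so I'm going down to grip it.

```bash
python3 -m crank '0 0 .1323 0 1;0 0 .1323 0 1;0 0 .1323 0 1;0 0 .1323 0 1;0 0 .1323 0 1;0 0 .1323 0 1;0 0 0 0 1'
python3 -m crank '0 0 0 0 -1;0 0 0 0 -1;0 0 0 0 -1;0 0 0 0 -1;0 0 0 0 -1;0 0 0 0 -1;0 0 0 0 -1;0 0 0 0 -1' 55
python3 -c "
from h import *
go(.657,-.2066,.141,.149)"
```

```text
time: 3.9
ee_pos: [0.6542, -0.2078, 0.1387]
eef_rot: [0.654, 0.756, -0.001, -0.002]
ft_force: [-0.8, -0.2, -0.4]
width: 0.0872
grip_force: 0.0
time: 4.7
ee_pos: [0.657, -0.2067, 0.1412]
eef_rot: [0.653, 0.757, -0.0, -0.0]
ft_force: [-1.0, 0.0, 0.1]
width: 0.031
grip_force: 0.0
shift [0.    0.    0.001] mm 0.2 turn -0.0011 | pos [ 0.657  -0.2067  0.1412] tooly 0.147 F [-1.   0.   0.1] w 0.031 gf 0.0 t 4.7
```

```bash
python3 -m crank '0 0 0 0 -1;0 0 0 0 -1;0 0 0 0 -1;0 0 0 0 -1'
python3 -m crank '0 0 -.07 0 -1;0 0 -.14 0 -1;0 0 -.14 0 -1;0 0 -.14 0 -1;0 0 -.14 0 -1;0 0 0 0 -1;0 0 0 0 -1'
python3 -c "
from h import *
p=place_pin=np.array([.4496+.057*np.cos(.12),-.2604+.057*np.sin(.12)]);print(p)
go(p[0],p[1],.27)
c=cams.camera('side');cv2.imwrite('pics/s2.png',cv2.resize(c['img'][60:380,100:420],None,fx=1.8,fy=1.8,interpolation=2))"
```

```text
time: 5.1
ee_pos: [0.657, -0.2067, 0.1412]
eef_rot: [0.653, 0.757, -0.0, -0.0]
ft_force: [0.6, -0.1, -1.4]
width: 0.0213
grip_force: 55.0
time: 5.8
ee_pos: [0.657, -0.2066, 0.2675]
eef_rot: [0.653, 0.757, 0.0, 0.0]
ft_force: [0.3, -0.2, -4.5]
width: 0.0209
grip_force: 55.0
[ 0.50619009 -0.2535764 ]
shift [-0.122 -0.78  -0.013] mm 157.9 turn 0.0 | pos [ 0.657  -0.2066  0.2675] tooly 0.147 F [ 0.3 -0.2 -4.5] w 0.0209 gf 55.0 t 5.8
```

View pics/s2.png

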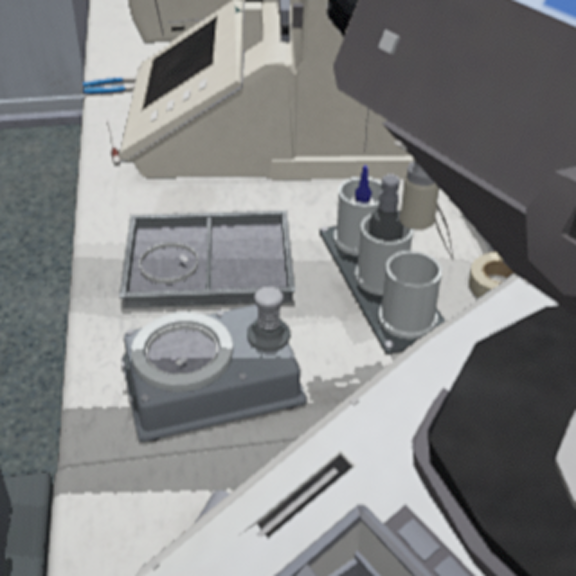

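```bash
python3 -c "
from h import *
c=cams.camera('top');d=cams.camera('side')
print(p2w(c,(308.1,212.9),.107),p2w(d,(248.9,224.4),.107))
from fit import *
C=(c,d);m=circ(.0135,.107)
G=[]
for k in C:
    g=cv2.GaussianBlur(cv2.cvtColor(k['img'],6).astype(np.float32),(0,0),.7);G.append(cv2.GaussianBlur(np.hypot(cv2.Sobel(g,5,1,0),cv2.Sobel(g,5,0,1)),(0,0),.8))
for cs in((0,),(1,),(0,1)):
    f=lambda p:-sum(cv2.remap(G[k],w2p(C[k],m+[p[0],p[1],0]).astype(np.float32)[:,None],None,1).mean() for k in cs)
    r=DE(f,[(.49,.525),(-.275,-.235)],seed=0);print(cs,r.x.round(4),r.fun)
go(.507,-.253,.26)
"
```

```text
[ 0.5060925  -0.25360261  0.107     ] [ 0.50484874 -0.25784005  0.107     ]
(0,) [ 0.5102 -0.275 ] -15.14929485321045
(1,) [ 0.5048 -0.2567] -160.34718322753906
(0, 1) [ 0.5048 -0.2568] -169.6609649658203
shift [-0.12  -0.772  0.029] mm 156.4 turn 0.0 | pos [ 0.6563 -0.2066  0.2654] tooly 0.147 F [ 0.1 -0.7 -3.9] w 0.0209 gf 55.0 t 5.95
```

```bash
python3 -m crank '-.0256 -.157 0 0 -1;-.0256 -.157 0 0 -1;-.0256 -.157 0 0 -1;-.0256 -.157 0 0 -1;-.0256 -.157 0 0 -1;0 0 .06 0 -1;0 0 0 0 -1'
python3 -c "
from h import *
c=cams.camera('side');cv2.imwrite('pics/s3.png',cv2.resize(c['img'][100:300,150:350],None,fx=2.8,fy=2.8,interpolation=2))
go(.5055,-.255,.2382)"
```

```text
time: 6.65
ee_pos: [0.5039, -0.2551, 0.2533]
eef_rot: [0.654, 0.757, -0.001, -0.001]
ft_force: [-0.9, -0.3, -3.9]
width: 0.0209
grip_force: 55.1
shift [-0.003  0.003  0.079] mm 15.8 turn 0.0 | pos [ 0.5049 -0.2545  0.254 ] tooly 0.147 F [ 0.5  0.6 -3.8] w 0.0214 gf 55.1 t 6.7
```

View pics/s3.png

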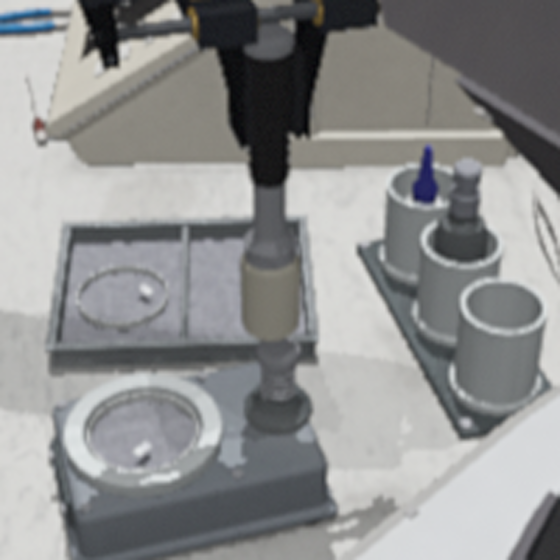

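The nose hangs plumb just above the pin, axis at (271,330) against the head at (279,350), which is about 4–5 mm short in x. I'll shift +4 mm and press.

```bash
python3 -m crank '-.003 .02 0 0 -1;0 0 .03 0 -1;0 0 .03 0 -1;0 0 .03 0 -1;0 0 .03 0 -1;0 0 0 0 -1' 60
python3 -m crank '0 0 .025 0 -1;0 0 .025 0 -1;0 0 .025 0 -1;0 0 0 0 -1;0 0 0 0 -1'
```

```text
time: 7.3
ee_pos: [0.5095, -0.2548, 0.2308]
eef_rot: [0.653, 0.757, 0.0, -0.0]
ft_force: [-0.3, -0.3, -2.0]
width: 0.0212
grip_force: 60.1
time: 7.8
ee_pos: [0.5096, -0.255, 0.2164]
eef_rot: [0.653, 0.757, 0.0, 0.0]
ft_force: [-0.4, 0.4, 0.6]
width: 0.0209
grip_force: 60.0
```

```bash
python3 -m crank '0 0 .01 0 -1;0 0 .01 0 -1;0 0 0 0 -1'
python3 -m crank '0 0 .01 0 -1;0 0 0 0 -1'
python3 -c "
from h import *
c=cams.camera('side');cv2.imwrite('pics/s4.png',cv2.resize(c['img'][100:300,150:350],None,fx=2.8,fy=2.8,interpolation=2))
go(.5095,-.255,.2142)"
```

```text
time: 8.1
ee_pos: [0.5098, -0.2551, 0.2135]
eef_rot: [0.653, 0.757, 0.0, 0.001]
ft_force: [-2.5, 1.2, 8.9]
width: 0.021
grip_force: 60.0
time: 8.3
ee_pos: [0.5102, -0.2554, 0.2132]
eef_rot: [0.653, 0.757, 0.0, 0.002]
ft_force: [-5.8, 2.4, 21.0]
width: 0.0206
grip_force: 60.1
shift [ 0.002 -0.003 -0.005] mm 1.3 turn 0.0 | pos [ 0.5102 -0.2554  0.2132] tooly 0.147 F [-5.6  2.7 20.8] w 0.0212 gf 60.1 t 8.35
```

View pics/s4.png

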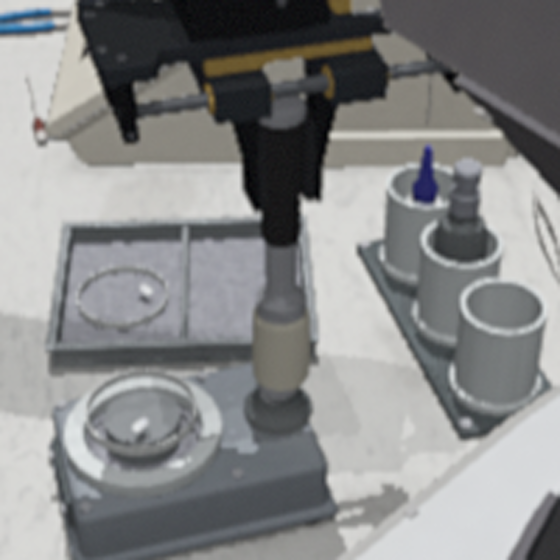

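The lens is now raised, standing proud of the ring at (140,425), and the pin is down on its boss with the force rising against the stop. I'm lifting the bar and taking it back.

```bash
python3 -m crank '0 0 -.08 0 -1;0 0 -.1 0 -1;0 0 -.12 0 -1;0 0 0 0 -1'
python3 -m crank '.026 .15 0 0 -1;.026 .15 0 0 -1;.026 .15 0 0 -1;.026 .15 0 0 -1;.026 .15 0 0 -1;0 0 0 0 -1;0 0 0 0 -1'
python3 -c "
from h import *
go(.657,-.2067,.1417,.147)"
```

```text
time: 8.75
ee_pos: [0.5106, -0.2556, 0.2728]
eef_rot: [0.653, 0.757, 0.0, 0.002]
ft_force: [-0.0, 0.3, -3.6]
width: 0.0211
grip_force: 60.1
time: 9.45
ee_pos: [0.6539, -0.2067, 0.2677]
eef_rot: [0.653, 0.758, -0.001, -0.001]
ft_force: [-0.2, -0.9, -3.8]
width: 0.0211
grip_force: 60.1
shift [-0.003  0.017  0.63 ] mm 126.1 turn 0.0009 | pos [ 0.6539 -0.2067  0.2677] tooly 0.148 F [-0.2 -0.9 -3.8] w 0.0211 gf 60.1 t 9.45
```

```bash
python3 -m crank '-.003 .015 0 0 -1;0 0 .1 0 -1;0 0 .12 0 -1;0 0 .12 0 -1;0 0 .12 0 -1;0 0 .1 0 -1;0 0 .03 0 -1;0 0 .02 0 -1;0 0 0 0 -1;0 0 0 0 -1'
python3 -c "
from h import *
go(.657,-.2067,.1412,.147)"
```

```text
time: 10.45
ee_pos: [0.6576, -0.2077, 0.1495]
eef_rot: [0.653, 0.757, 0.0, 0.001]
ft_force: [0.3, 0.5, -2.4]
width: 0.0208
grip_force: 60.1
shift [ 0.005 -0.002  0.042] mm 8.4 turn -0.0 | pos [ 0.6576 -0.2077  0.1495] tooly 0.147 F [ 0.3  0.5 -2.4] w 0.0208 gf 60.1 t 10.45
```

```bash
python3 -m crank '0 0 .02 0 -1;0 0 .01 0 -1;0 0 0 0 -1'
python3 -m crank '0 0 .008 0 -1;0 0 0 0 -1'
```

```text
time: 10.75
ee_pos: [0.6569, -0.2074, 0.1419]
eef_rot: [0.653, 0.757, -0.0, -0.0]
ft_force: [0.2, 0.8, -4.0]
width: 0.0207
grip_force: 60.1
time: 10.95
ee_pos: [0.6574, -0.2075, 0.1411]
eef_rot: [0.653, 0.757, 0.0, 0.0]
ft_force: [-1.1, -0.6, -0.8]
width: 0.0207
grip_force: 60.0
```

Contact at 0.141, the original height, so the bar is seated. I'll open, check for any disturbance, and go up.

```bash
python3 -m crank '0 0 0 0 1;0 0 0 0 1;0 0 0 0 1;0 0 0 0 1;0 0 0 0 1;0 0 0 0 1;0 0 0 0 1;0 0 0 0 1;0 0 0 0 1;0 0 0 0 1'
python3 -m crank '0 0 -.1 0 1;0 0 -.2 0 1;0 0 -.2 0 1;0 0 -.2 0 1;0 0 -.1 0 1;0 0 0 0 1'
python3 -c "
from h import *
n=np.array([.4496-.026*np.cos(.12),-.2604-.026*np.sin(.12)]);print(n)
go(n[0],n[1],.2,np.pi/2+.12)"
```

```text
time: 11.95
ee_pos: [0.6571, -0.2075, 0.1406]
eef_rot: [0.653, 0.757, -0.0, 0.0]
ft_force: [-0.4, -0.1, -0.2]
width: 0.0857
grip_force: 0.0
time: 12.55
ee_pos: [0.6583, -0.2075, 0.3048]
eef_rot: [0.653, 0.757, 0.001, 0.003]
ft_force: [0.2, -0.5, -1.4]
width: 0.0869
grip_force: 0.0
[ 0.42378698 -0.26351252]
shift [-0.104 -1.204  0.517] mm 262.90000000000003 turn -0.9827 | pos [ 0.6583 -0.2075  0.3048] tooly 0.147 F [ 0.2 -0.5 -1.4] w 0.0869 gf 0.0 t 12.55
```

```bash
python3 -m crank '-.013 -.15 .03 0 1;-.013 -.15 .03 0 1;-.013 -.15 .03 0 1;-.013 -.15 .03 0 1;-.013 -.15 .03 0 1;-.013 -.15 .03 0 1;-.013 -.15 .03 0 1;-.013 -.15 .03 0 1;0 0 0 0 1'
python3 -c "
from h import *
go(.424,-.2635,.2,1.481);print(np.round(read_state()['joint_positions'],2))"
```

```text
time: 13.45
ee_pos: [0.4188, -0.2648, 0.2513]
eef_rot: [0.655, 0.756, -0.001, -0.001]
ft_force: [-0.2, 0.2, -0.2]
width: 0.0868
grip_force: 0.0
shift [0.003 0.027 0.256] mm 51.6 turn -0.852 | pos [ 0.4188 -0.2648  0.2513] tooly 0.143 F [-0.2  0.2 -0.2] w 0.0868 gf 0.0 t 13.45
[ 0.8   0.05 -0.34  1.73  0.02  1.36  0.6 ]
```

```bash
python3 -m crank '0 0 0 -.0947 1;0 0 0 -.0947 1;0 0 0 -.0947 1;0 0 0 -.0947 1;0 0 0 -.0947 1;0 0 0 -.0947 1;0 0 0 -.0947 1;0 0 0 -.0947 1;0 0 0 -.0947 1;0 0 0 0 1'
python3 - <<'E'
from h import *
go(.424,-.2635,.2,1.481);print(np.round(read_state()['joint_positions'],2))
s=read_state();c=cams.camera('wrist');i=c['img'].copy()
a=np.linspace(0,2*np.pi,80)
for r,z in((.0465,.061),(.0325,.0795)):
    P=np.c_[.424+r*np.cos(a),-.2635+r*np.sin(a),0*a+z]
    for q in w2p(c,P,s):
        if (q>=0).all() and q[0]<511 and q[1]<383:i[int(q[1]),int(q[0])]=(0,255,0)
cv2.imwrite('pics/w5.png',i)
t=cams.camera('top');cv2.imwrite('pics/t5.png',t['img'])
E
```

```text
time: 14.45
ee_pos: [0.4229, -0.2629, 0.252]
eef_rot: [0.041, 0.999, 0.0, -0.0]
ft_force: [-0.6, 0.3, 0.3]
width: 0.0868
grip_force: 0.0
shift [-0.006 -0.003  0.26 ] mm 52.0 turn 0.0051 | pos [ 0.4229 -0.2629  0.252 ] tooly 1.489 F [-0.6  0.3  0.3] w 0.0868 gf 0.0 t 14.45
[ 0.83  0.06 -0.38  1.73  0.02  1.36  1.94]
```

View pics/w5.png

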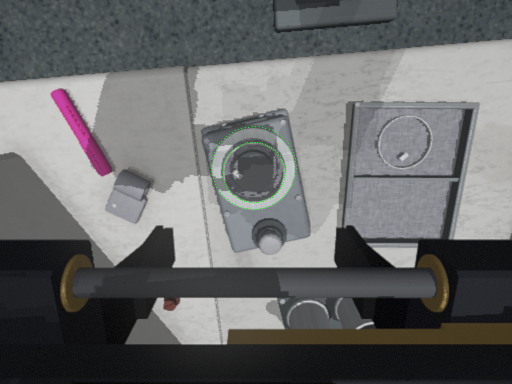

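```bash
python3 - <<'E'
from fit import *
s=read_state();c=cams.camera('wrist')
g=cv2.GaussianBlur(cv2.cvtColor(c['img'],6).astype(np.float32),(0,0),.8);G=cv2.GaussianBlur(np.minimum(np.hypot(cv2.Sobel(g,5,1,0),cv2.Sobel(g,5,0,1)),150),(0,0),1)
for nm,m in(("ring",np.vstack([circ(.0465,.061)])),("lens",circ(.0325,.0795)),("both",np.vstack([circ(.0465,.061),circ(.0325,.0795)])),("pin",circ(.0135,.083,.083))):
    r=DE(lambda p:-cv2.remap(G,w2p(c,m+[p[0],p[1],0],s).astype(np.float32)[:,None],None,1).mean(),[(.40,.45),(-.28,-.245)],seed=0);print(nm,r.x.round(4),round(r.fun,1))
o=cv2.resize(c['img'][100:260,170:340],None,fx=3.4,fy=3.4,interpolation=2);cv2.imwrite('pics/w6.png',o)
print(w2p(c,[(.424,-.2635,.061),(.424,-.2635,.0795)],s))
E
```

```text
ring [ 0.4245 -0.2649] -108.2
lens [ 0.4218 -0.2634] -101.7
both [ 0.4236 -0.2648] -97.9
pin [ 0.4228 -0.2526] -97.3
[[254.11806765 169.44146446]
 [254.1229033  173.34507661]]
```

View pics/w6.png

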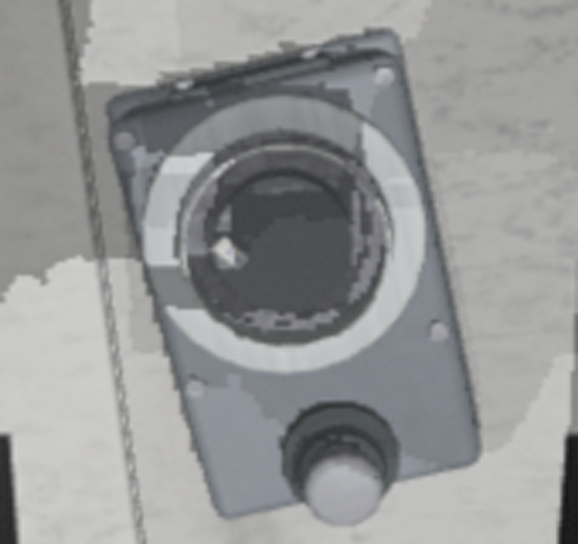

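The ring and lens sit at about (0.424,-0.264), in line with the earlier fit. I'm going down to the rim.

```bash
python3 -m crank '-.004 -.005 0 0 1;0 0 .17 0 1;0 0 .17 0 1;0 0 .17 0 1;0 0 .17 0 1;0 0 .12 0 1;0 0 .06 0 1;0 0 0 0 1;0 0 0 0 1'
python3 -c "
from h import *
go(.424,-.264,.0685,1.481)"
```

```text
time: 15.5
ee_pos: [0.4241, -0.2646, 0.0817]
eef_rot: [0.043, 0.999, -0.0, 0.001]
ft_force: [0.2, 0.6, 1.8]
width: 0.0872
grip_force: 0.0
shift [0.001 0.003 0.066] mm 13.2 turn 0.0028 | pos [ 0.4241 -0.2646  0.0817] tooly 1.485 F [0.2 0.6 1.8] w 0.0872 gf 0.0 t 15.5
```

```bash
python3 -m crank '0 0 .04 0 1;0 0 .026 0 1;0 0 0 0 1;0 0 0 0 1' 20
python3 -m crank '0 0 0 0 -.3;0 0 0 0 -.3;0 0 0 0 -.3;0 0 0 0 -.3;0 0 0 0 -.3;0 0 0 0 -.3;0 0 0 0 -.3'
```

```text
time: 15.9
ee_pos: [0.4235, -0.2643, 0.0675]
eef_rot: [0.042, 0.999, -0.0, 0.0]
ft_force: [-0.6, 0.1, -0.5]
width: 0.0868
grip_force: 0.0
time: 16.6
ee_pos: [0.4235, -0.2644, 0.0675]
eef_rot: [0.042, 0.999, -0.0, 0.0]
ft_force: [-0.0, -0.1, 2.0]
width: 0.0635
grip_force: 20.0
```

```bash
python3 -m crank '0 0 -.03 0 -.3;0 0 -.06 0 -.3;0 0 -.1 0 -.3;0 0 -.1 0 -.3;0 0 -.1 0 -.3;0 0 0 0 -.3;0 0 0 0 -.3'
python3 - <<'E'
from h import *
y=-.0875
e=[.461+.044*np.cos(y),-.0797+.044*np.sin(y)];print(e)
go(*e,.145,np.pi/2+y)
c=cams.camera('side');cv2.imwrite('pics/s7.png',cv2.resize(c['img'][120:300,150:350],None,fx=2.8,fy=2.8,interpolation=2))
E
```

```text
time: 17.3
ee_pos: [0.4237, -0.2645, 0.1461]
eef_rot: [0.042, 0.999, -0.0, 0.001]
ft_force: [0.5, 0.2, -0.0]
width: 0.0633
grip_force: 20.0
[np.float64(0.5048316699392115), np.float64(-0.08354508911990663)]
shift [-0.328  0.936  0.005] mm 198.3 turn 0.0017 | pos [ 0.4237 -0.2645  0.1461] tooly 1.486 F [ 0.5  0.2 -0. ] w 0.0633 gf 20.0 t 17.3
```

View pics/s7.png

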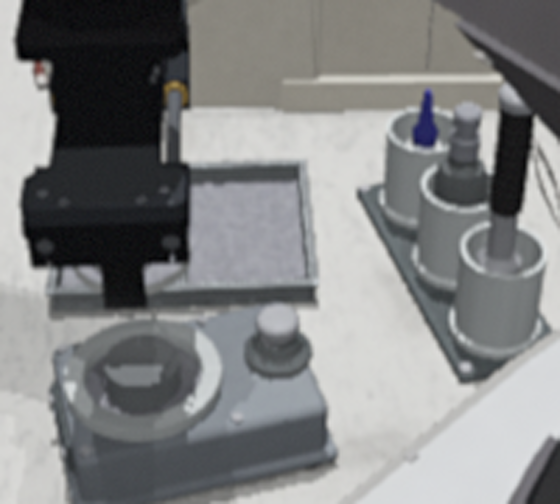

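The lens is held level between the fingers, the pin is down, and the bar stands in its cup at (505,190). Moving to the tray.

```bash
python3 -m crank '-.0547 .156 0 0 -.3;-.0547 .156 0 0 -.3;-.0547 .156 0 0 -.3;-.0547 .156 0 0 -.3;-.0547 .156 0 0 -.3;-.0547 .156 0 0 -.3;0 0 .1 0 -.3;0 0 .1 0 -.3;0 0 0 0 -.3;0 0 0 0 -.3'
python3 - <<'E'
from fit import *
go(.5048,-.0835,.006,1.483)
s=read_state();c=cams.camera('wrist')
g=cv2.GaussianBlur(cv2.cvtColor(c['img'],6).astype(np.float32),(0,0),.8);G=cv2.GaussianBlur(np.minimum(np.hypot(cv2.Sobel(g,5,1,0),cv2.Sobel(g,5,0,1)),150),(0,0),1)
G[225:]=0
m=np.vstack([rect(.186,.146,.02),rect(.178,.138,.02)])
def f(p):
    q=w2p(c,place(m,p),s);k=(q[:,0]>0)&(q[:,0]<511)&(q[:,1]>0)&(q[:,1]<225)
    return -cv2.remap(G,q[k].astype(np.float32)[:,None],None,1).mean() if k.sum()>100 else 0
r=DE(f,[(.44,.48),(-.1,-.06),(-.15,0)],seed=0,popsize=25);p=r.x;print(p.round(4),r.fun,p[0]+.044*np.cos(p[2]),p[1]+.044*np.sin(p[2]))
i=c['img'].copy()
for q in w2p(c,place(m,p),s):
    if (q>=0).all() and q[0]<511 and q[1]<383:i[int(q[1]),int(q[0])]=(0,255,0)
cv2.imwrite('pics/w8.png',i)
E
```

```text
time: 18.35
ee_pos: [0.5042, -0.0833, 0.1052]
eef_rot: [0.042, 0.999, 0.0, -0.001]
ft_force: [0.4, -0.7, 0.4]
width: 0.0637
grip_force: 20.0
shift [-0.004 -0.001  0.496] mm 99.2 turn 0.0019 | pos [ 0.5042 -0.0833  0.1052] tooly 1.486 F [ 0.4 -0.7  0.4] w 0.0637 gf 20.0 t 18.35
[ 0.4675 -0.0774 -0.087 ] -89.872925 0.5113517419796053 -0.08118912598699683
```

View pics/w8.png

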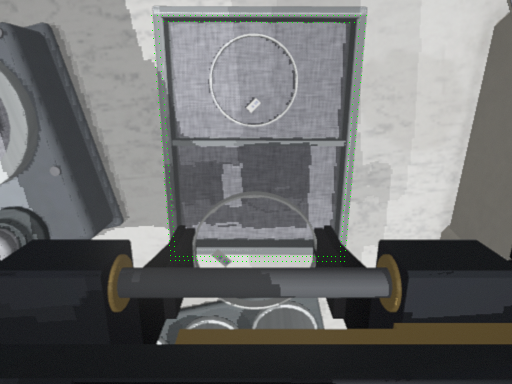

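```bash
python3 - <<'E'
from h import *
s=read_state();c=cams.camera('wrist')
for u,z in(((259,142),.02),((260,10),.02),((155,100),.02),((360,100),.02)):print(u,p2w(c,u,z,s).round(4))
go(.507,-.0825,.006,1.483)
E
```

```text
(259, 142) [ 0.4614 -0.0764  0.02  ]
(260, 10) [ 0.3722 -0.0685  0.02  ]
(155, 100) [ 0.4244 -0.1496  0.02  ]
(360, 100) [ 0.4371 -0.0005  0.02  ]
shift [-0.009  0.006  0.501] mm 100.2 turn 0.0017 | pos [ 0.5051 -0.0835  0.1062] tooly 1.486 F [-0.3  0.1  0.3] w 0.0634 gf 20.0 t 18.45
```

```bash
python3 -m crank '-.007 .01 0 0 -.3;0 0 .12 0 -.3;0 0 .12 0 -.3;0 0 .1 0 -.3;0 0 .06 0 -.3;0 0 .04 0 -.3;0 0 .02 0 -.3;0 0 0 0 -.3;0 0 0 0 -.3'
python3 -c "
from h import *
go(.5065,-.0815,.0050,1.483)"
```

```text
time: 19.35
ee_pos: [0.5068, -0.0816, 0.0141]
eef_rot: [0.042, 0.999, -0.0, 0.001]
ft_force: [0.7, 0.4, -0.5]
width: 0.0634
grip_force: 20.0
shift [0.002 0.    0.046] mm 9.1 turn 0.0019 | pos [ 0.5068 -0.0816  0.0141] tooly 1.486 F [ 0.7  0.4 -0.5] w 0.0634 gf 20.0 t 19.35
```

```bash
python3 -m crank '0 0 .02 0 -.3;0 0 .015 0 -.3;0 0 .006 0 -.3;0 0 0 0 -.3;0 0 0 0 -.3'
python3 -m crank '0 0 .005 0 -.3;0 0 0 0 -.3'
python3 -m crank '0 0 .004 0 -.3;0 0 0 0 -.3'
```

```text
time: 19.85
ee_pos: [0.5063, -0.0815, 0.0052]
eef_rot: [0.042, 0.999, -0.0, 0.0]
ft_force: [0.2, 0.9, 0.1]
width: 0.0632
grip_force: 20.0
time: 20.05
ee_pos: [0.5065, -0.0815, 0.0045]
eef_rot: [0.042, 0.999, -0.0, 0.0]
ft_force: [-1.5, 0.1, 3.2]
width: 0.0634
grip_force: 21.9
time: 20.25
ee_pos: [0.5065, -0.0815, 0.0044]
eef_rot: [0.042, 0.999, -0.0, 0.0]
ft_force: [-5.7, 1.1, 14.5]
width: 0.0632
grip_force: 27.6
```

In contact with the floor. I'll ease off slightly, drop the grip to 3 N, then open.

```bash
python3 -m crank '0 0 -.004 0 -.3;0 0 0 0 -.3;0 0 0 0 -.3;0 0 0 0 -.3' 3
python3 -m crank '0 0 0 0 .5;0 0 0 0 .52;0 0 0 0 .6;0 0 0 0 .7;0 0 0 0 .75;0 0 0 0 .8;0 0 0 0 .8;0 0 0 0 .8'
python3 -m crank '0 0 -.02 0 .8;0 0 -.05 0 .8;0 0 -.1 0 .8;0 0 -.2 0 .8;0 0 -.2 0 .8;0 0 -.2 0 .8;0 0 -.2 0 .8;0 0 0 0 .8;0 0 0 0 .8'
python3 - <<'E'
from h import *
s=read_state();a=cams.camera('wrist')['img'];b=cams.camera('side')['img'][120:300,150:350]
cv2.imwrite('pics/end.png',np.hstack([cv2.resize(a,(420,315)),cv2.resize(b,(350,315))]))
E
```

```text
time: 20.65
ee_pos: [0.5065, -0.0816, 0.0045]
eef_rot: [0.042, 0.999, -0.0, 0.0]
ft_force: [-1.2, -0.3, 6.2]
width: 0.0641
grip_force: 6.1
time: 21.45
ee_pos: [0.5066, -0.0823, 0.0045]
eef_rot: [0.043, 0.999, -0.0, 0.0]
ft_force: [0.5, -4.4, 5.7]
width: 0.0779
grip_force: 2.6
time: 22.35
ee_pos: [0.5066, -0.0812, 0.1992]
eef_rot: [0.042, 0.999, -0.0, 0.001]
ft_force: [0.4, 0.4, -0.2]
width: 0.0783
grip_force: 0.0
```

View pics/end.png

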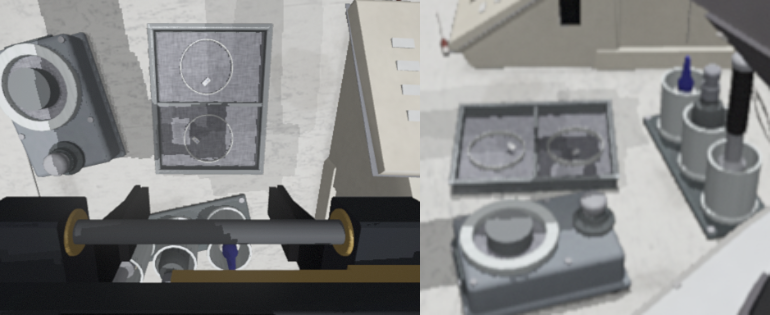

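The lens lies flat at (208,138) in the empty compartment. The other lens and the bottles haven't moved, the bar stands in its cup, and the pin is down.

```bash
python3 -c "
from bench import workorder
print(workorder.close_job())"
```

```text
the job is handed in; nothing more can be done
None
```

The job is handed in at about 22 s of the 59 s allowed, with no verdict returned: the bar's nose drove the pin to its stop, the bar is back in its cup, and the lens lies flat in the empty tray compartment.

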